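Rebuild the oil filter stack and hang its washed bowl to drain

ROBOT

A 6-joint arm with a two-finger parallel gripper is mounted at the origin on the work surface. World frame = base frame: x ahead of the robot, y to its left, z up, the work surface at z = 0. Lengths are in m, angles in rad, forces in N, time in s.
With the tool pointing down it reaches from about 0.3 to 0.775 m from the base axis. Payload 14.6 kg.
Tool frame: the origin (TCP) lies midway between the tips of the shut fingers; the grasp point (between the pads) lies 19 mm behind it (robot.hold_point_z is the distance from the TCP to the grasp point, in m); z points along the fingers, y is the line along which they close (so a half turn about z gives the same grasp; the last joint's range is limited). The gripper opens to 85 mm and grips with 20 to 120 N. Pads are 22 mm wide; open, the fingers measure 114 mm over their backs; the gripper's body (76 mm by 85 mm) begins 54 mm behind the grasp point. The pads swing forward as they close: fully open they stand 13 mm farther back than shut.
Start: joints at [-1.237, 0.3, 1.521, -0, 1.321, -0.067], TCP at [0.215, -0.506, 0.231] pointing down, gripper open.
Joint ranges: [-3.03, 3.03], [-0.79, 2.21], [0.23, 2.52], [-1.04, 4.18], [0, 3.07], [-2.55, 2.55]. Speed limits (rad/s): [2.22, 2.22, 2.57, 3.14, 3.14, 3.14].

INTERFACE

Orientations are given as [roll, pitch, yaw] about the fixed x, y, z axes, in that order (R = Rz(yaw) Ry(pitch) Rx(roll)).
In Python, from bench import robot gives the robot as it stands.
- The arm moves only by the tool carry_out, never from a script. Its argument "series" is a list of rows, each a list of 3 entries, a list of its own where there are three numbers: the finger opening in mm, from 0 to 85.4, then the shift along the tool's x, y, z in mm, then the turn about the tool's z in degrees. In form: [[fingers, [tx, ty, tz], yaw], ...]. A call has 1 to 10 rows; each row shifts and turns the commanded pose from where the row before left it, along the tool's axes as they then stand; what a row does not reach is not made up. A row lasts 1/10 s, in which the tool goes at most 50 mm and 8.59 degrees, less where a joint would pass 70% of its speed; a pose out of reach is approached as far as the arm can. A call with a gripper value outside its range is refused whole. The fingers move at their own pace and stop on an object; "force" is the grip in N (left out, the last holds). Time passes only in rows, so rows that do not move let the fingers close. It gives the time, the measured TCP pose, the force, the opening and the grip force at its end, in the units of the state.
- robot.state(): the state, without advancing time (a new reading comes with each control period).
- robot.read_camera(name): name is "side" or "top" or "wrist"; returns the picture (480x640x3 uint8, red, green, blue); there is no depth.
- robot.get_calibration(name): a dict with "vfov" (degrees; the focal length in pixels is half the picture's height over the tangent of half this angle, whatever the lens; pixels are square), "cx", "cy" (the principal point, pixels), "camera_from_world" (4x4, takes a point from world to camera coordinates). Camera axes: x right, y up, looking along -z (the intrinsics and any distortion apply to the point x, -y, -z); pixel columns grow to the right and rows downward; lengths in m; the calibration is good to about 2 mm. A picture is of the moment at which its call begins: read the wrist's pose just before it. get_calibration takes no time and is no camera call; for the wrist camera it gives the pose at the moment of the call.
- robot.hand_in(): hands the job in; it is judged then, once.
Trained networks look in the newest picture that a camera, given by its name, has taken for a name from the list of things; names that differ only in an ending like _2 or _b are one class to them, and where a whole thing is asked for, a point or a joint stands for the part that bears it (a point fixed in the world has none). Each returns a list of dicts, best first, with "score" (0 to 1); they miss things now and then, are a little off and sometimes report something else, mostly with a low value. They report only what shows in the picture. A call takes as long as a camera call. They do not tell look-alikes from the thing itself.
- robot.outline_of(camera, target): "pixels" (480x640 bool, what is visible of it) and "point" ([column, row] in pixels, amid what is visible of it).
The state is a dict: "time_s": time; "joint_pos": joint angles; "qvel": joint speeds; "tau": joint torques, N m; "ee_pos": TCP position; "ee_rot": TCP orientation; "ft_force": force on the tool from outside, world axes, zero at the start; "wrist_torque": the same for the moment, N m; "grip_width": opening from 0.0 (shut) to 1.0 (fully open); "finger_force": force on a finger pad.
Only numpy, scipy, OpenCV 4.12 (cv2) and the standard library are available. Lean on these libraries where they do the work, as an engineer would, in place of code of your own. Each camera call takes 0.05 s, during which the arm holds its last target. There are 200 camera calls.

TASK

Rebuild the oil filter on the stud of the aluminium filter head: first the green seat ring, then the clean yellow-and-cream filter element, then the red cap, each lying flat on the one below with the stud through it. Hang the washed blue bowl mouth-down on the orange angled draining peg, pushed on until its floor rests on the peg's tip. Set the parts down rather than dropping them, leave the dirty old element and the tan paper coffee cup where they stand, and let go of everything.

Things in the scene. Friction and masses are not known exactly. Their poses are not given: they have to be found in the camera images.
- head: Filter head, fixed: aluminium block 88 x 88 mm, two brass ports on its +x side, a dark round pad 82 mm across on top; pad face 25 mm above the bench. A vertical steel stud, 14 mm diameter, tapered tip, rises from the pad's middle to 79 mm above the bench. Origin: centre of the underside, on the stud's axis, at bench height; z up.
- stand: Draining stand, fixed: dark steel drip tray 130 x 110 mm, rim 18 mm high, with one orange round peg, 18 mm diameter, 100 mm long, rounded tip, leaning 20 degrees from vertical, roughly towards the robot. Origin: the very tip of the peg, 105 mm above the bench; z vertical. Foot to tip runs along (-0.342, 0, 0.940) in the stand's frame; the tray's centre is 20 mm to +x of the tip.
- seat: Green seat ring, flat, 56 mm in diameter, 12 mm high, 24 mm hole. Loose, lying flat. Origin: centre of the underside; z up. 50 g.
- element: Clean filter element, cream pleats between yellow ends: a thick ring 60 mm in diameter, 34 mm high, 24 mm hole through it. Loose, standing upright. Origin: centre of the underside; z up. 60 g.
- cap: Red cap ring, 46 mm in diameter, 16 mm high, 24 mm hole through it. Loose, lying flat. Origin: centre of the underside; z up. 70 g.
- bowl: Blue round cup standing mouth-down, a small steel disc on its closed end: outside 60 mm diameter, 72 mm high; inside 52 mm diameter, 66 mm deep. Loose, 160 g. Origin: centre of the inside floor, 66 mm above the rim, 6 mm below the closed end's outer face; z points from mouth to closed end (up at the start). It fits the peg loosely and sags a little on it once released.
- old_element: Dirty old filter element, dark brown all over, same shape and size as the clean one (60 mm diameter, 34 mm high). Loose; to be left where it stands. Origin: centre of the underside.
- paper_cup: Tan paper coffee cup, empty, standing upright on the bench on the far side: 70 mm across the rim, 100 mm high. Loose and light; to be left where it stands. Origin: centre of the underside.
There are look-alikes about, which are no part of the job. What is shaped like the bowl but pink is not meant. Several things have the shape of the cap; the one meant has the colours described above.

How it is judged:
By the outcome, as a careful person would: the job done as asked, in the order asked, and still so for the second after the job is handed in, with the robot touching nothing.
It also fails if it takes over 112 s, if anything falls off the work surface, if the arm or the gripper's body presses on something with over 40 N, if the wrist force passes 120 N, or if a joint passes its speed limit or range.

## Working session

There is one attempt and no reset: what is moved stays moved. The work goes in short steps, Python scripts to look and compute and a tool call to move; the robot and the scene stay as the last step left them, time stands still between calls to the robot, and variables do not carry over. Pictures are saved under pics/ and viewed, at most 18 in all, crops included, and the job is handed in when it is done.

Besides the shell and the picture viewer there is one more tool, called after "Emit:" as a command line: name --argument value ..., lists and objects as JSON in quotes. carry_out: Moves the arm, as the interface text tells. Its arguments: {"type":"object","properties":{"series":{"type":"array"},"force":{"type":"number"}},"required":["series"]}

```bash
mkdir -p pics; ls; python3 - <<'E'
from bench import robot
import cv2,numpy as np
s=robot.state();print({k:np.round(v,3).tolist() for k,v in s.items()})
ims=[]
for n in ("side","top"):
    im=robot.read_camera(n);cv2.imwrite(f"pics/{n}0.png",im[...,::-1])
    c=robot.get_calibration(n);print(n,{k:np.round(v,4).tolist() for k,v in c.items()})
    for t in "head stand seat element cap bowl old_element paper_cup".split():
        print(t,[(round(d["score"],2),np.round(d["point"]).tolist(),int(d["pixels"].sum())) for d in robot.outline_of(n,t)])
c=robot.get_calibration("wrist");print({k:np.round(v,4).tolist() for k,v in c.items()})
print(robot.hold_point_z)
E
```

```text
pics
{'time_s': 0.0, 'joint_pos': [-1.237, 0.3, 1.522, 0.0, 1.321, -0.067], 'qvel': [0.001, 0.001, 0.002, 0.001, 0.001, -0.0], 'tau': [-0.001, -54.349, -36.179, -0.0, 0.004, 0.0], 'ee_pos': [0.215, -0.506, 0.231], 'ee_rot': [-3.14, -0.0, 0.401], 'ft_force': [-0.562, 0.225, 0.354], 'wrist_torque': [0.022, 0.005, 0.024], 'finger_force': 0.0, 'grip_width': 1.006}
side {'vfov': 43.1716, 'cx': 318.8253, 'cy': 241.8904, 'camera_from_world': [[-0.8851, -0.4653, -0.0105, 0.4643], [0.2427, -0.4807, 0.8426, -0.2012], [-0.3971, 0.7433, 0.5384, -1.1402], [0.0, 0.0, 0.0, 1.0]]}
head [(0.71, [374.0, 206.0], 896)]
stand [(0.79, [229.0, 370.0], 3699)]
seat []
element [(0.81, [385.0, 249.0], 609)]
cap [(0.78, [381.0, 324.0], 407), (0.65, [261.0, 323.0], 414), (0.59, [318.0, 320.0], 402)]
bowl [(0.77, [287.0, 216.0], 802), (0.7, [315.0, 232.0], 900), (0.7, [346.0, 214.0], 849)]
old_element [(0.75, [348.0, 275.0], 705), (0.67, [383.0, 249.0], 601)]
paper_cup [(0.86, [250.0, 236.0], 1266)]
top {'vfov': 51.0572, 'cx': 311.4053, 'cy': 245.6786, 'camera_from_world': [[0.0114, -0.9999, 0.0041, -0.0199], [0.9785, 0.012, 0.2059, -0.5399], [-0.206, 0.0016, 0.9786, -1.0408], [0.0, 0.0, 0.0, 1.0]]}
head [(0.68, [444.0, 254.0], 1642)]
stand [(0.75, [162.0, 254.0], 2942)]
seat [(0.67, [250.0, 217.0], 389)]
element []
cap [(0.53, [213.0, 254.0], 252), (0.51, [241.0, 286.0], 287), (0.51, [251.0, 341.0], 259)]
bowl [(0.79, [398.0, 233.0], 799), (0.74, [356.0, 232.0], 791), (0.69, [366.0, 186.0], 801)]
old_element [(0.86, [303.0, 279.0], 501)]
paper_cup [(0.78, [309.0, 173.0], 965), (0.52, [368.0, 295.0], 587)]
{'vfov': 60.6896, 'cx': 318.7491, 'cy': 235.5286, 'camera_from_world': [[0.3898, -0.9209, -0.0004, -0.55], [0.8758, 0.3709, -0.309, 0.0394], [0.2847, 0.1201, 0.9511, -0.3799], [0.0, 0.0, 0.0, 1.0]]}
0.0187
```

View pics/side0.png

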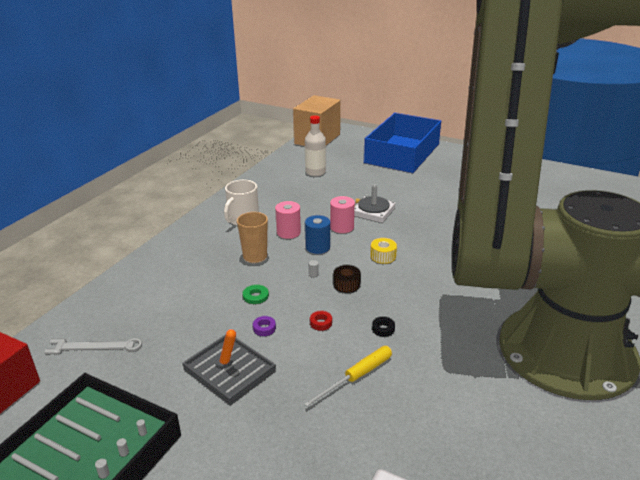

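View pics/top0.png

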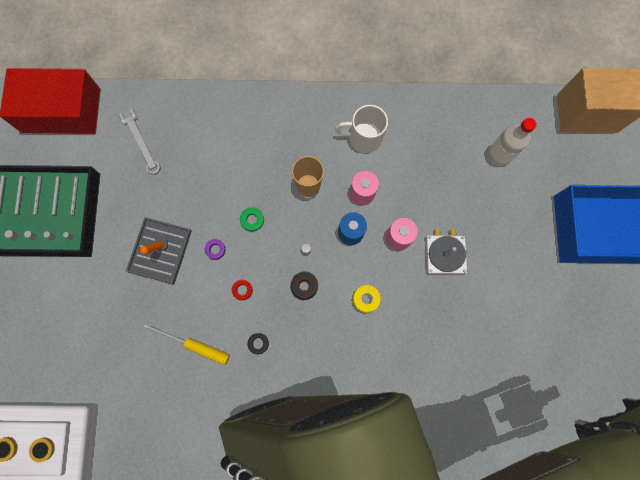

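The top view shows the seat at (251,219), bowl (353,228), red cap (242,290), element (367,298), head (446,254) and peg (152,248). The side view has the same things at (256,294), (317,234), (320,320), (384,250), (374,208) and (228,348). Two pink bowls stand close to the blue one. I'll fit positions using both views.

```bash
cat > h.py <<'E'
import cv2,numpy as np
from scipy.optimize import least_squares
def proj(P,c):
    P=np.atleast_2d(P);T=np.array(c["camera_from_world"]);q=P@T[:3,:3].T+T[:3,3]
    f=240/np.tan(np.radians(c["vfov"])/2)
    return np.c_[c["cx"]+f*q[:,0]/-q[:,2],c["cy"]+f*q[:,1]/q[:,2]]
A=np.linspace(0,2*np.pi,73)[:-1]
def cyl(x,y,z,r,h):
    o=np.c_[r*np.cos(A),r*np.sin(A),0*A]+[x,y,z]
    return np.r_[o,o+[0,0,h]]
def cen(pts):
    h=cv2.convexHull(np.float32(pts));m=cv2.moments(h);return np.array([m["m10"]/m["m00"],m["m01"]/m["m00"],np.sqrt(m["m00"])])
def mask(im,pt,hues,smin=90,vmin=40,win=35):
    hsv=cv2.cvtColor(im,cv2.COLOR_RGB2HSV);H,S,V=[hsv[...,i].astype(int) for i in range(3)]
    lo,hi=hues;m=((H>=lo)&(H<=hi)) if lo<=hi else ((H>=lo)|(H<=hi))
    m=(m&(S>=smin)&(V>=vmin)).astype(np.uint8);w=np.zeros_like(m);u,v=map(int,pt)
    w[max(0,v-win):v+win,max(0,u-win):u+win]=1;m*=w
    n,l,st,_=cv2.connectedComponentsWithStats(m)
    return l==1+np.argmax(st[1:,4])
def hullpts(m):
    ys,xs=np.nonzero(m);return np.r_[[np.c_[xs+a,ys+b] for a in(-.5,.5) for b in(-.5,.5)]].reshape(-1,2)
E
python3 - <<'E'
from bench import robot
from h import *
C={n:robot.get_calibration(n) for n in("side","top")}
I={n:cv2.imread(f"pics/{n}0.png")[...,::-1].copy() for n in C}
T={"seat":((251,219),(256,294),(50,75),.028,.012),"element":((367,298),(384,250),(18,35),.03,.034),"cap":((242,290),(320,320),(174,6),.023,.016),
"bowl":((353,228),(317,234),(105,118),.03,.072),"old":((304,285),(347,278),(0,18),.03,.034),
"purple":((215,249),(264,326),(130,150),.023,.016),"pinkA":((365,186),(288,219),(155,173),.03,.072),"pinkB":((403,234),(342,214),(155,173),.03,.072),"paper":((308,175),(254,238),(8,18),.03,.1)}
for k,(pt,ps,hu,r,h) in T.items():
    vm=15 if k=="old" else 40
    obs={"top":cen(hullpts(mask(I["top"],pt,hu,60,vm))),"side":cen(hullpts(mask(I["side"],ps,hu,60,vm)))}
    fun=lambda p:np.concatenate([(cen(proj(cyl(*p,r,h),C[n]))-obs[n])[:2] for n in C])
    s=least_squares(fun,[.5,0,0.])
    print(k,np.round(s.x*1000,1),"res",np.round(s.fun,1),"size mod-obs",[round(float((cen(proj(cyl(*s.x,r,h),C[n]))-obs[n])[2]),1) for n in C])
# peg
def peg(p):
    x,y,z,yaw=p;d=np.array([-.342*np.cos(yaw),-.342*np.sin(yaw),.94])
    tip=np.array([x,y,z]);t=np.linspace(.009,.095,8)
    return tip,d
def pegpts(p):
    tip,d=peg(p);u=np.cross(d,[0,1,0]);u/=np.linalg.norm(u);v=np.cross(d,u)
    P=[tip-d*.009+.009*(np.outer(np.cos(b)*np.cos(A),u)+np.outer(np.cos(b)*np.sin(A),v)+np.sin(b)*d) for b in np.linspace(0,1.5,6)]
    P.append(tip-d*.1+.009*(np.outer(np.cos(A),u)+np.outer(np.sin(A),v)))
    return np.concatenate(P)
def mom(pts):
    m=cv2.moments(cv2.convexHull(np.float32(pts)));a=m["m00"];return np.array([m["m10"]/a,m["m01"]/a,m["mu20"]/a/3,m["mu11"]/a/3,m["mu02"]/a/3])
obs={n:mom(hullpts(mask(I[n],p,(4,15),140,80,30))) for n,p in {"top":(152,248),"side":(228,348)}.items()}
s=least_squares(lambda p:np.concatenate([mom(proj(pegpts(p),C[n]))-obs[n] for n in C]),[.5,.3,.105,0],x_scale=[.01,.01,.01,.1])
print("peg",np.round(s.x,4),np.round(s.fun,1))
# head pad: dark, low V
for n,p in {"top":(446,254),"side":(374,206)}.items():
    d=[o for o in robot.outline_of(n,"head")];print(n,d[0]["score"],cen(hullpts(d[0]["pixels"])))
def ray(uv,c,z):
    M=np.array(c["camera_from_world"]);f=240/np.tan(np.radians(c["vfov"])/2)
    o=-M[:3,:3].T@M[:3,3];w=M[:3,:3].T@np.array([(uv[0]-c["cx"])/f,-(uv[1]-c["cy"])/f,-1]);return o+w*(z-o[2])/w[2]
cv2.imwrite("pics/c0.png",np.hstack([cv2.resize(I["top"][215:290,410:485],(400,400),interpolation=2),cv2.resize(I["side"][170:245,335:410],(400,400),interpolation=2)])[...,::-1])
E
```

```text
seat [612.1 125.5  -1.9] res [-0.4 -0.1  0.1  0.4] size mod-obs [0.0, -0.2]
element [ 429.1 -135.7   -1.8] res [-0.4  0.   0.   0.4] size mod-obs [-0.8, -0.9]
cap [447.5 140.8  -2.4] res [-0.4 -0.1  0.2  0.5] size mod-obs [-0.1, -0.2]
bowl [ 584.2 -103.9   -1.8] res [-0.3 -0.2  0.2  0.4] size mod-obs [0.1, -0.4]
old [460.7   1.9  -3.1] res [-2.  -0.4  1.   1.9] size mod-obs [1.7, 5.3]
purple [539.3 206.2  -2.2] res [-0.4 -0.1  0.2  0.5] size mod-obs [0.4, -0.2]
pinkA [ 680.6 -130.8   -2. ] res [-0.6 -0.1  0.   0.3] size mod-obs [-0.3, -0.3]
pinkB [ 572.9 -213.6   -2. ] res [-0.4 -0.1  0.1  0.4] size mod-obs [-0.1, -0.4]
paper [699.1  -3.8   2.8] res [-0.9 -0.3  0.3  0.8] size mod-obs [-1.9, -2.1]
peg [ 0.513   0.3332  0.1048 -0.1544] [ 1.3 -0.9  0.9 -3.5  7.8  1.6  1.1 -0.6 -0.7  0.2]
top 0.68 [445.7376341  252.36566031  41.89868733]
side 0.71 [373.02633195 204.30807616  32.94692702]
```

View pics/c0.png

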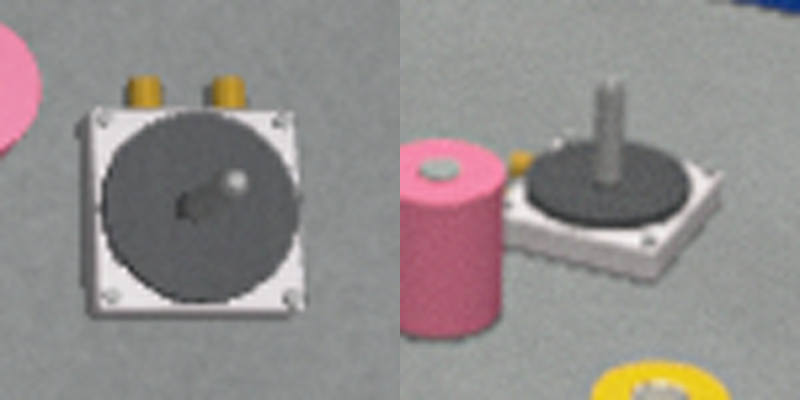

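The crops show the pad centred near (447,254) in the top view and (374,204) in the side view, and the stud tip at (454,249) and (374,185). I'll fit the head and check the peg fit with an overlay.

```bash
cat >> h.py <<'E'
def peg(p):
    x,y,z,yaw=p;d=np.array([-.342*np.cos(yaw),-.342*np.sin(yaw),.94]);tip=np.array([x,y,z])
    u=np.cross(d,[0,1,0]);u/=np.linalg.norm(u);v=np.cross(d,u)
    P=[tip-d*.009+.009*(np.outer(np.cos(b)*np.cos(A),u)+np.outer(np.cos(b)*np.sin(A),v)+np.sin(b)*d) for b in np.linspace(0,1.5,6)]
    P.append(tip-d*.1+.009*(np.outer(np.cos(A),u)+np.outer(np.sin(A),v)))
    return np.concatenate(P)
def rel(target,s):
    """shift in tool axes, mm"""
    from scipy.spatial.transform import Rotation as Ro
    return np.round(Ro.from_euler("xyz",s["ee_rot"]).as_matrix().T@(np.array(target)-s["ee_pos"])*1000,1)
E
python3 - <<'E'
from bench import robot
from h import *
C={n:robot.get_calibration(n) for n in("side","top")}
I={n:cv2.imread(f"pics/{n}0.png")[...,::-1].copy() for n in C}
obs={}
for n,(u,v) in {"top":(447,254),"side":(374,206)}.items():
    m=(I[n].max(2)<105).astype(np.uint8);w=np.zeros_like(m);w[v-22:v+22,u-22:u+22]=1;m*=w
    m=cv2.morphologyEx(m,cv2.MORPH_OPEN,np.ones((3,3),np.uint8))
    k,l,st,_=cv2.connectedComponentsWithStats(m);obs[n]=cen(hullpts(l==1+np.argmax(st[1:,4])));print(n,obs[n])
    I[n][cv2.morphologyEx((l>0).astype(np.uint8),cv2.MORPH_GRADIENT,np.ones((2,2),np.uint8))>0]=(255,0,255)
s=least_squares(lambda p:np.concatenate([(cen(proj(cyl(*p,.041,.0005),C[n]))-obs[n])[:2] for n in C]),[.5,-.3,.025])
print("pad",s.x,s.fun,[cen(proj(cyl(*s.x,.041,.0005),C[n]))[2] for n in C])
for n,uv in {"top":(454.1,249.0),"side":(373.8,185.5)}.items(): print("stud tip model",proj([s.x[0],s.x[1],.077],C[n]),"seen",uv)
for n,(u,v) in {"top":(152,248),"side":(228,348)}.items():
    m=mask(I[n],(u,v),(4,15),110,40,30)
    h=cv2.convexHull(np.float32(proj(peg([.513,.3332,.1048,-.1544]),C[n])))
    im=cv2.resize(I[n][v-30:v+30,u-30:u+30],(400,400),interpolation=2)
    cv2.polylines(im,[np.int32((h-[u-30,v-30]+.5)*400/60)],True,(0,255,0));I[n+"c"]=im
    print(n,m.sum())
im=np.hstack([I["topc"],I["sidec"]]);im2=np.hstack([cv2.resize(I["top"][224:284,417:477],(200,200)),cv2.resize(I["side"][176:236,344:404],(200,200)),np.zeros((200,400,3),np.uint8)])
cv2.imwrite("pics/c1.png",np.vstack([im,im2])[...,::-1])
E
```

```text
top [446.79012642 253.86869899  32.27227913]
side [373.46113782 204.46995192  20.39607805]
pad [ 0.53233141 -0.31869023  0.0196958 ] [-0.33507114 -0.08859924  0.04260531  0.2747517 ] [np.float64(19.6293528181017), np.float64(31.989313340016604)]
stud tip model [[453.96189082 248.9557547 ]] seen (454.1, 249.0)
stud tip model [[373.93966587 184.61332889]] seen (373.8, 185.5)
top 199
side 354
```

View pics/c1.png

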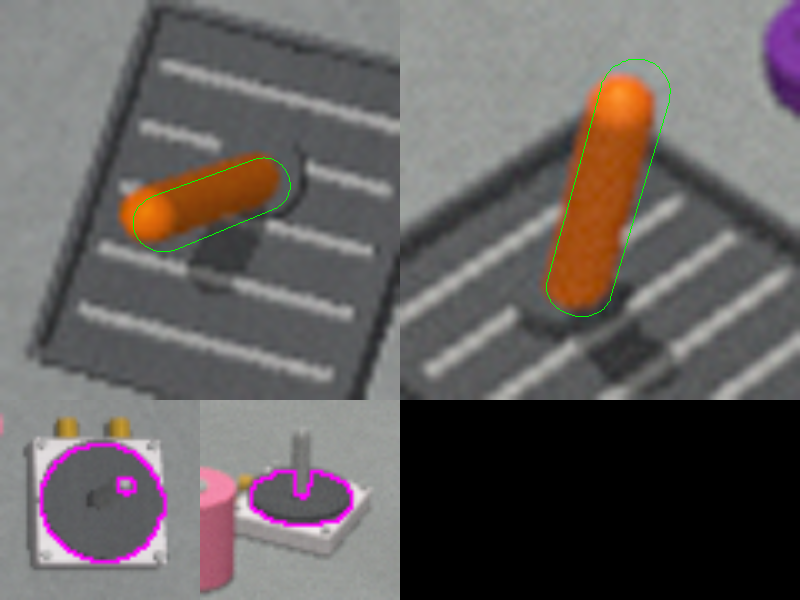

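The head fit is good. The peg fit was off by 2–3 px, so I'll refit it and work out the first move.

```bash
python3 - <<'E'
from bench import robot
from h import *
C={n:robot.get_calibration(n) for n in("side","top")}
I={n:cv2.imread(f"pics/{n}0.png")[...,::-1].copy() for n in C}
def mom(pts):
    m=cv2.moments(cv2.convexHull(np.float32(pts)));a=m["m00"];a2=(m["mu20"]-m["mu02"])/a;b2=2*m["mu11"]/a
    t=.5*np.arctan2(b2,a2);L=np.sqrt(np.hypot(a2,b2));return np.array([m["m10"]/a,m["m01"]/a,L*np.cos(2*t),L*np.sin(2*t)])
obs={n:mom(hullpts(mask(I[n],p,(1,18),90,40,30))) for n,p in {"top":(152,248),"side":(228,348)}.items()}
s=least_squares(lambda p:np.concatenate([mom(proj(peg(p),C[n]))-obs[n] for n in C]),[.51,.33,.105,.2],x_scale=[.01,.01,.01,.1])
print("peg",np.round(s.x,4),np.round(s.fun,1))
sp={"top":(143.5,249.4),"side":(231,333)}
t=least_squares(lambda p:np.concatenate([proj(p,C[n])[0]-sp[n] for n in C]),[.5,.33,.1]);print("tip sphere centre",t.x,t.fun)
st=robot.state();print(rel([.612,.1255,.16],st),st["ee_rot"])
E
```

```text
peg [0.5127 0.3307 0.1064 0.2225] [ 0.2 -0.1 -0.9 -3.2 -0.3  1.1 -2.4 -0.3]
tip sphere centre [0.51780296 0.33741979 0.09658953] [-0.61530493 -0.18264751  0.28933969  0.72458777]
[ 612.5 -426.8   71.3] [-3.14156815e+00  2.02673062e-07  4.00817236e-01]
```

Emit:
carry_out --series '[[85,[40,-28,0],0],[85,[40,-28,0],0],[85,[40,-28,0],0],[85,[40,-28,0],0],[85,[40,-28,0],0],[85,[40,-28,0],0],[85,[40,-28,0],0],[85,[40,-28,0],0],[85,[40,-28,0],0],[85,[40,-28,0],0]]' --force 40

```text
time_s: 2.0
ee_pos: [0.4744, -0.0906, 0.2316]
ee_rot: [3.141, -0.001, 0.401]
ft_force: [0.2, -1.4, 0.2]
grip_width: 0.994
finger_force: 0.0
```

Emit:
carry_out --series '[[85,[35,-24,10],0],[85,[35,-24,10],0],[85,[35,-24,10],0],[85,[35,-24,10],0],[85,[35,-24,10],0],[85,[37,-27,10],0],[85,[0,0,0],0],[85,[0,0,0],0]]'

```text
time_s: 2.8
ee_pos: [0.6113, 0.1261, 0.1705]
ee_rot: [-3.141, 0.001, 0.402]
ft_force: [-0.2, 0.3, 0.1]
grip_width: 0.997
finger_force: 0.0
```

```bash
cat >> h.py <<'E'
def wlook(robot,pt3,hues,r,h,z,smin=60,name=None,win=150):
    """xy of a standing cylinder from one wrist picture, underside height z"""
    c=robot.get_calibration("wrist");im=robot.read_camera("wrist")
    if name: cv2.imwrite(name,im[...,::-1])
    g=proj(pt3,c)[0];o=cen(hullpts(mask(im,g,hues,smin,40,win)))
    s=least_squares(lambda p:(cen(proj(cyl(p[0],p[1],z,r,h),c))-o)[:2],pt3[:2])
    return s.x,g,o,cen(proj(cyl(*s.x,z,r,h),c))
E
python3 - <<'E'
from bench import robot
from h import *
s=robot.state();print(s["time_s"],s["ee_pos"],s["ee_rot"])
print(wlook(robot,np.array([.612,.1255,.006]),(50,75),.028,.012,0,name="pics/w1.png"))
E
```

```text
2.8 [0.61130146 0.12605023 0.17050567] [-3.14139196e+00  1.28901930e-03  4.02214627e-01]
(array([0.61246493, 0.12678585]), array([319.82764799, 210.26113803]), array([318.52611295, 208.91591946,  65.0999232 ]), array([318.52611459, 208.9159196 ,  65.79452871]))
```

View pics/w1.png

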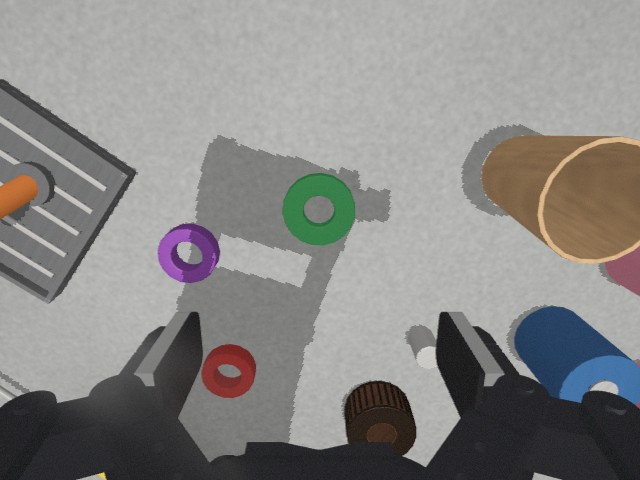

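The wrist view shows the green seat at (319,209), which is (0.612, 0.127) and within 1.5 mm of the two-camera fit. The fingers are clear of other parts, so I'll descend and grip.

Emit:
carry_out --series '[[85,[1,0,45],0],[85,[0,0,45],0],[80,[0,0,40],0],[75,[0,0,25],0],[70,[0,0,15],0],[50,[0,0,0],0],[50,[0,0,0],0],[50,[0,0,0],0],[50,[0,0,0],0],[50,[0,0,0],0]]' --force 40

```text
time_s: 3.85
ee_pos: [0.6127, 0.126, 0.0021]
ee_rot: [3.141, -0.001, 0.401]
ft_force: [0.1, 0.3, -0.5]
grip_width: 0.632
finger_force: 42.1
```

Emit:
carry_out --series '[[50,[0,0,-20],0],[50,[0,0,-40],0],[50,[0,0,-45],0],[50,[0,0,-45],0],[50,[0,0,0],0]]'

```text
time_s: 4.35
ee_pos: [0.6148, 0.1263, 0.1586]
ee_rot: [3.139, -0.011, 0.401]
ft_force: [0.1, 0.2, -1.3]
grip_width: 0.632
finger_force: 42.4
```

```bash
python3 - <<'E'
from bench import robot
from h import *
s=robot.state();print(s["time_s"],s["ee_pos"],s["ee_rot"],s["grip_width"],s["finger_force"])
c=robot.get_calibration("wrist");im=robot.read_camera("wrist");cv2.imwrite("pics/w2.png",im[...,::-1])
m=mask(im,(320,400),(50,75),60,40,100);o=cen(hullpts(m));print(o)
z=s["ee_pos"][2]-.002
q=least_squares(lambda p:(cen(proj(cyl(p[0],p[1],z,.028,.012),c))-o)[:2],s["ee_pos"][:2]);print(q.x-s["ee_pos"][:2],cen(proj(cyl(*q.x,z,.028,.012),c)))
print(rel([.5323,-.3187,.16],s))
E
```

```text
4.35 [0.61479548 0.1263448  0.15864687] [ 3.13881992 -0.01064068  0.40093495] 0.6318516903682592 42.36180782318115
[318.72743191 339.31960001 107.31728659]
[-0.00677468 -0.00291337] [318.72743153 339.31960165 130.88009184]
[-249.6  377.6   -3. ]
```

View pics/w2.png

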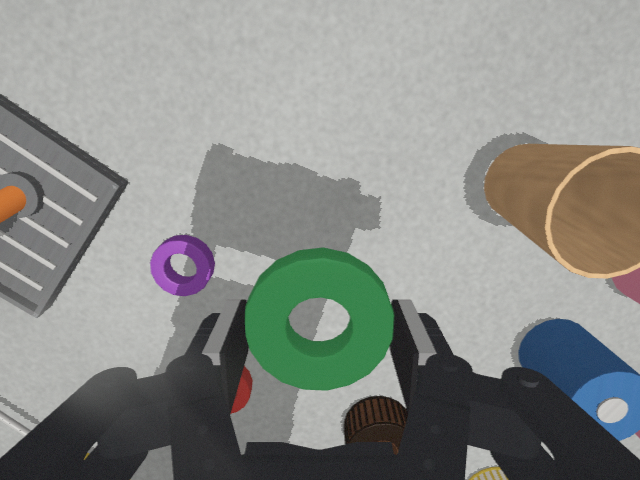

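The wrist view shows the seat held flat between the pads at (320,318). I'll carry it over the head.

Emit:
carry_out --series '[[50,[-25,38,-1],0],[50,[-25,38,-1],0],[50,[-25,38,0],0],[50,[-25,38,0],0],[50,[-25,38,0],0],[50,[-25,38,0],0],[50,[-25,38,0],0],[50,[-25,38,0],0],[50,[-25,38,0],0],[50,[-25,36,0],0]]'

```text
time_s: 5.4
ee_pos: [0.5287, -0.3213, 0.1521]
ee_rot: [-3.14, 0.001, 0.401]
ft_force: [0.4, -0.3, -0.0]
grip_width: 0.635
finger_force: 42.4
```

Emit:
carry_out --series '[[50,[0,0,0],0],[50,[0,0,0],0],[50,[0,0,0],0]]'

```text
time_s: 5.7
ee_pos: [0.5297, -0.3187, 0.1526]
ee_rot: [-3.14, 0.001, 0.402]
ft_force: [0.1, 0.2, -0.6]
grip_width: 0.637
finger_force: 42.4
```

```bash
python3 - <<'E'
from bench import robot
from h import *
s=robot.state();print(s["time_s"],s["ee_pos"],s["ee_rot"],s["grip_width"],s["finger_force"])
c=robot.get_calibration("wrist");im=robot.read_camera("wrist")
m=mask(im,(320,320),(50,75),60,40,130);o=cen(hullpts(m));print(o)
q=least_squares(lambda p:cen(proj(cyl(p[0],p[1],p[2],.028,.012),c))-o,np.r_[s["ee_pos"]]);print("ring rel TCP",q.x-s["ee_pos"],"in tool",rel(q.x,s))
print("stud foot/tip px",proj([[.5323,-.3187,.025],[.5323,-.3187,.077]],c))
cv2.imwrite("pics/w3.png",im[...,::-1])
print(rel([.5323,-.3187,.16],s))
E
```

```text
5.7 [ 0.52971376 -0.31872581  0.15256582] [-3.14045978e+00  5.65863737e-04  4.01506337e-01] 0.636910643827582 42.38528072834015
[318.70427618 319.21673455 130.62733252]
ring rel TCP [-1.10012759e-04 -9.54685932e-05 -4.51980390e-03] in tool [-0.1  0.1  4.5]
stud foot/tip px [[320.38381328 221.20774667]
 [320.59233656 246.72405978]]
[ 2.4  1.  -7.4]
```

View pics/w3.png

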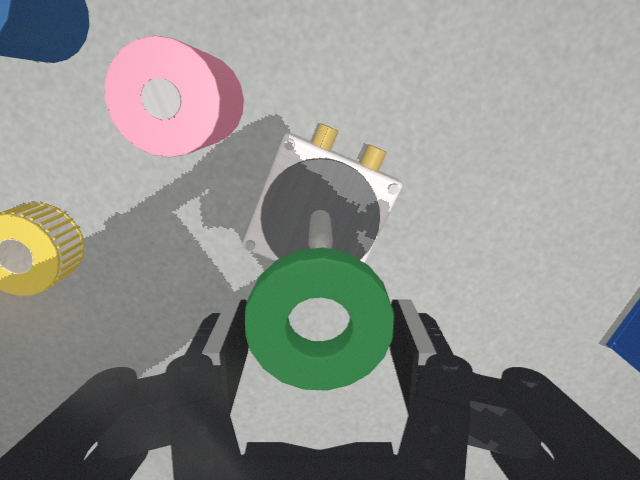

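The wrist view shows the ring centred on the TCP and the pad spanning columns 261–380, with its top edge at row 157. I'll compare that with the model.

```bash
python3 - <<'E'
from bench import robot
from h import *
c=robot.get_calibration("wrist")
for x,y in ((.5323,-.3187),(.5338,-.3180)):
    p=proj(cyl(x,y,.025,.041,0),c);print(p.min(0),p.max(0),"row of leftmost",p[p[:,0].argmin()][1])
im=cv2.imread("pics/w3.png").astype(int)
print(im[150:166,321].sum(1)//3, im[215,252:268].sum(1)//3, im[215,372:390].sum(1)//3)
E
```

```text
[260.51363251 161.206994  ] [380.43369431 276.57171244] row of leftmost 218.43729799356822
[260.32225892 158.65304349] [380.46183628 274.440455  ] row of leftmost 216.09823698441056
[232 242 251 254 252 251 248 247  94 123 139 138 137 136 137 138] [136 159 170 174 179 180 182 182 152 101  88  85  86  88  85  83] [ 88  88  84  83  87  85  85  85 168 180 181 183 183 180 178 173 172 183]
```

Emit:
carry_out --series '[[50,[3.5,1,0],0],[50,[0,0,30],0],[50,[0,0,30],0],[50,[0,0,20],0],[50,[0,0,15],0],[50,[0,0,15],0],[50,[0,0,10],0],[50,[0,0,3],0],[50,[0,0,0],0],[50,[0,0,0],0]]'

```text
time_s: 6.75
ee_pos: [0.5337, -0.3195, 0.0311]
ee_rot: [3.141, -0.001, 0.401]
ft_force: [-0.6, 0.2, -0.5]
grip_width: 0.635
finger_force: 42.4
```

Emit:
carry_out --series '[[50,[0,0,1],0],[50,[0,0,1],0],[50,[0,0,0],0],[50,[0,0,0],0]]'

```text
time_s: 7.15
ee_pos: [0.5333, -0.3192, 0.0284]
ee_rot: [3.141, -0.0, 0.401]
ft_force: [-0.4, 0.0, -0.0]
grip_width: 0.631
finger_force: 42.4
```

Emit:
carry_out --series '[[50,[0,0,1],0],[50,[0,0,0],0],[50,[0,0,0],0]]'

```text
time_s: 7.45
ee_pos: [0.5333, -0.3192, 0.0273]
ee_rot: [-3.142, 0.0, 0.401]
ft_force: [0.3, 0.6, 0.0]
grip_width: 0.63
finger_force: 42.4
```

Emit:
carry_out --series '[[50,[0,0,1],0],[50,[0,0,0],0],[50,[0,0,0.7],0],[50,[0,0,0],0],[50,[0,0,0],0]]'

```text
time_s: 7.95
ee_pos: [0.5333, -0.3192, 0.026]
ee_rot: [-3.142, -0.0, 0.401]
ft_force: [-3.2, 0.6, 4.4]
grip_width: 0.631
finger_force: 42.9
```

The seat is down, with 4.4 N of contact. I'll release it and go to the element.

Emit:
carry_out --series '[[72,[0,0,0],0],[72,[0,0,0],0],[80,[0,0,0],0],[80,[0,0,-20],0],[85,[0,0,-35],0],[85,[0,0,-40],0],[85,[0,0,-40],0],[85,[-4,-35,0],0],[85,[-4,-35,0],0],[85,[-4,-35,0],0]]'

```text
time_s: 8.95
ee_pos: [0.4805, -0.2262, 0.1606]
ee_rot: [3.141, -0.0, 0.4]
ft_force: [0.8, -0.1, -0.0]
grip_width: 0.996
finger_force: 0.0
```

Emit:
carry_out --series '[[85,[-4,-35,0],0],[85,[-4,-35,0],0],[85,[-4,-35,0],0],[85,[0,0,0],0],[85,[0,0,0],0],[85,[0,0,0],0]]'

```text
time_s: 9.55
ee_pos: [0.4297, -0.1358, 0.1607]
ee_rot: [3.141, -0.0, 0.401]
ft_force: [-0.6, 1.1, -0.8]
grip_width: 0.998
finger_force: 0.0
```

```bash
python3 - <<'E'
from bench import robot
from h import *
s=robot.state();print(s["time_s"],s["ee_pos"],s["ee_rot"])
r=wlook(robot,np.array([.429,-.1357,.017]),(18,35),.03,.034,0,name="pics/w4.png",win=110);print(r)
print(rel([*r[0],.005],s),rel([.4291,-.1357,.005],s))
t=robot.read_camera("top")[215:290,400:475];sd=robot.read_camera("side")[165:240,335:410]
w=cv2.resize(cv2.imread("pics/w4.png")[...,::-1],(400,300))
cv2.imwrite("pics/c4.png",np.vstack([np.hstack([cv2.resize(t,(300,300)),cv2.resize(sd,(300,300))]),np.hstack([w,np.zeros((300,200,3),np.uint8)])])[...,::-1])
E
```

```text
9.55 [ 0.42973587 -0.13580812  0.16071816] [ 3.14116708e+00 -2.91539253e-04  4.00521263e-01]
(array([ 0.43010513, -0.13455273]), array([318.10555569, 219.21377898]), array([317.19483898, 219.01599813,  80.04373804]), array([317.19484059, 219.01599714,  79.77491854]))
[  0.8  -1.1 155.7] [ -0.6  -0.4 155.7]
```

View pics/c4.png

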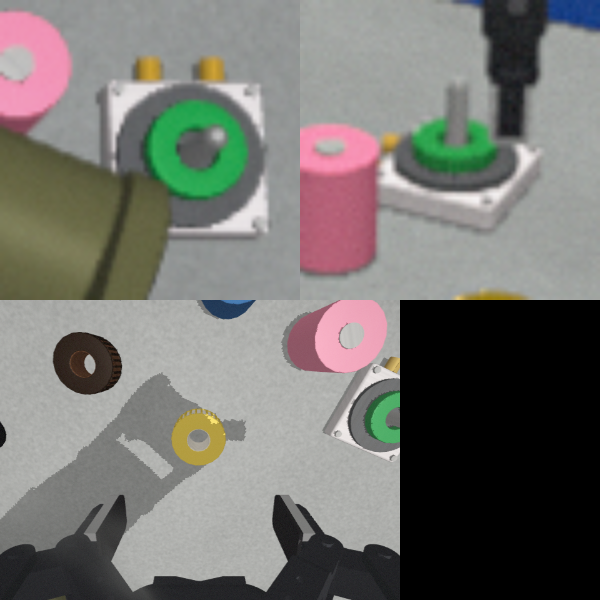

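The crops show the seat flat on the pad with the stud through it, and the element directly below the gripper. Grasp it.

Emit:
carry_out --series '[[85,[0,-1,45],0],[85,[0,0,40],0],[85,[0,0,40],0],[80,[0,0,20],0],[76,[0,0,9],0],[52,[0,0,0],0],[52,[0,0,0],0],[52,[0,0,0],0],[52,[0,0,0],0],[52,[0,0,0],0]]'

```text
time_s: 10.7
ee_pos: [0.4292, -0.1344, 0.0072]
ee_rot: [3.141, -0.001, 0.401]
ft_force: [-0.1, 0.0, -0.5]
grip_width: 0.678
finger_force: 42.8
```

Emit:
carry_out --series '[[52,[0,0,0],0],[52,[0,0,-20],0],[52,[0,0,-40],0],[52,[0,0,-45],0],[52,[0,0,-45],0],[52,[0,0,-10],0],[52,[0,0,0],0]]'

```text
time_s: 11.4
ee_pos: [0.4294, -0.1345, 0.1679]
ee_rot: [3.139, -0.002, 0.401]
ft_force: [0.4, -0.1, -1.2]
grip_width: 0.677
finger_force: 43.2
```

Emit:
carry_out --series '[[52,[4,35,0],0],[52,[4,35,0],0],[52,[4,35,0],0],[52,[4,35,0],0],[52,[4,35,0],0],[52,[4,35,0],0],[52,[0,0,0],0],[52,[0,0,0],0],[52,[0,0,0],0]]'

```text
time_s: 12.3
ee_pos: [0.5324, -0.3174, 0.1653]
ee_rot: [-3.14, 0.001, 0.401]
ft_force: [0.2, 0.6, -1.2]
grip_width: 0.682
finger_force: 43.3
```

```bash
python3 - <<'E'
from bench import robot
from h import *
s=robot.state();print(s["time_s"],s["ee_pos"],s["ee_rot"])
c=robot.get_calibration("wrist");im=robot.read_camera("wrist");cv2.imwrite("pics/w5.png",im[...,::-1])
m=mask(im,(320,330),(18,35),60,40,130);o=cen(hullpts(m))
q=least_squares(lambda p:cen(proj(cyl(p[0],p[1],p[2],.03,.034),c))-o,np.r_[s["ee_pos"]]);print("el rel TCP tool",rel(q.x,s))
g=proj([.5333,-.3190,.031],c)[0];print(g,proj(cyl(.5333,-.319,.025,.028,.012),c).min(0))
ys,xs=np.nonzero(mask(im,g,(50,75),60,40,110));print(xs.min(),xs.max(),ys.min(),ys.max(),proj(cyl(.5333,-.319,.025,.028,.012),c).max(0))
print(rel([.5333,-.3190,.12],s))
E
```

```text
12.3 [ 0.53238135 -0.31738693  0.16528806] [-3.13973085e+00  1.12193934e-03  4.01226319e-01]
el rel TCP tool [ 1.  -0.4  7. ]
[321.71868903 221.43576802] [280.99472233 180.24422369]
282 362 179 244 [362.55736201 261.78472952]
[ 0.3  1.9 45.3]
```

View pics/w5.png

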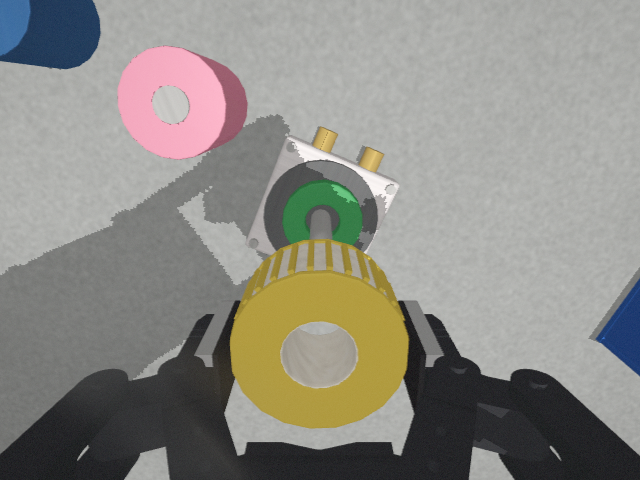

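The seat is where predicted and the element is held square. Lower it onto the stud.

Emit:
carry_out --series '[[52,[-0.5,2,0],0],[52,[0,0,35],0],[52,[0,0,25],0],[52,[0,0,20],0],[52,[0,0,20],0],[52,[0,0,12],0],[52,[0,0,5],0],[52,[0,0,0],0],[52,[0,0,0],0]]'

```text
time_s: 13.25
ee_pos: [0.5337, -0.3206, 0.0506]
ee_rot: [3.14, -0.001, 0.401]
ft_force: [0.3, 0.7, 0.8]
grip_width: 0.679
finger_force: 43.3
```

Emit:
carry_out --series '[[52,[0,0,1.5],0],[52,[0,0,0],0],[52,[0,0,0],0]]'

```text
time_s: 13.55
ee_pos: [0.5333, -0.3204, 0.0484]
ee_rot: [3.141, -0.0, 0.401]
ft_force: [-0.4, 0.9, -1.3]
grip_width: 0.677
finger_force: 43.3
```

Emit:
carry_out --series '[[52,[0,0,1.5],0],[52,[0,0,0],0],[52,[0,0,1],0],[52,[0,0,0],0],[52,[0,0,0.5],0],[52,[0,0,0],0],[52,[0,0,0],0]]'

```text
time_s: 14.25
ee_pos: [0.5332, -0.3203, 0.0451]
ee_rot: [3.142, -0.0, 0.401]
ft_force: [-1.1, 0.6, -0.7]
grip_width: 0.673
finger_force: 43.3
```

Emit:
carry_out --series '[[52,[0,0,1],0],[52,[0,0,0],0],[52,[0,0,0.7],0],[52,[0,0,0],0],[52,[0,0,0],0]]'

```text
time_s: 14.75
ee_pos: [0.5333, -0.3204, 0.0439]
ee_rot: [3.141, -0.0, 0.401]
ft_force: [-3.2, 1.5, 5.3]
grip_width: 0.676
finger_force: 43.7
```

Emit:
carry_out --series '[[74,[0,0,0],0],[80,[0,0,0],0],[80,[0,0,0],0],[80,[0,0,-20],0],[85,[0,0,-35],0],[85,[0,0,-40],0],[85,[0,0,-35],0],[85,[8,-30,0],0],[85,[8,-38,0],0],[85,[8,-38,0],0]]'

```text
time_s: 15.75
ee_pos: [0.5135, -0.2123, 0.1734]
ee_rot: [3.141, -0.0, 0.4]
ft_force: [0.5, 0.2, 0.3]
grip_width: 0.995
finger_force: 0.0
```

Emit:
carry_out --series '[[85,[8.5,-39,0],0],[85,[8.5,-39,0],0],[85,[8.5,-39,0],0],[85,[8.5,-39,0],0],[85,[8.5,-39,0],0],[85,[8.5,-39,0],0],[85,[8.5,-39,0],0],[85,[8.5,-39,0],0],[85,[8.5,-39,0],0],[85,[0,0,0],0]]'

```text
time_s: 16.75
ee_pos: [0.4466, 0.143, 0.1735]
ee_rot: [-3.141, -0.0, 0.405]
ft_force: [0.7, -0.9, 0.4]
grip_width: 0.99
finger_force: 0.0
```

Emit:
carry_out --series '[[85,[0,0,0],0],[85,[0,0,0],0]]'

```text
time_s: 16.95
ee_pos: [0.4476, 0.139, 0.1734]
ee_rot: [3.142, -0.0, 0.4]
ft_force: [0.6, -0.1, 0.3]
grip_width: 0.997
finger_force: 0.0
```

```bash
python3 - <<'E'
from bench import robot
from h import *
s=robot.state();print(s["time_s"],s["ee_pos"],s["ee_rot"])
r=wlook(robot,np.array([.4475,.1408,.008]),(174,6),.023,.016,0,name="pics/w6.png",win=80);print(r)
print(rel([*r[0],0],s),rel([.4475,.1408,0],s))
t=robot.read_camera("top")[215:290,400:475];sd=robot.read_camera("side")[165:240,335:410]
w=cv2.resize(cv2.imread("pics/w6.png")[...,::-1],(400,300))
cv2.imwrite("pics/c6.png",np.vstack([np.hstack([cv2.resize(t,(300,300)),cv2.resize(sd,(300,300))]),np.hstack([w,np.zeros((300,200,3),np.uint8)])])[...,::-1])
E
```

```text
16.95 [0.44764777 0.13904383 0.17336693] [ 3.14150131e+00 -3.21226870e-06  4.00226015e-01]
(array([0.44799021, 0.14232862]), array([316.57038551, 210.05119957]), array([314.95513894, 208.99352751,  54.65345369]), array([314.95514129, 208.99352793,  55.00010621]))
[  1.6  -2.9 173.4] [  0.5  -1.7 173.4]
```

View pics/c6.png

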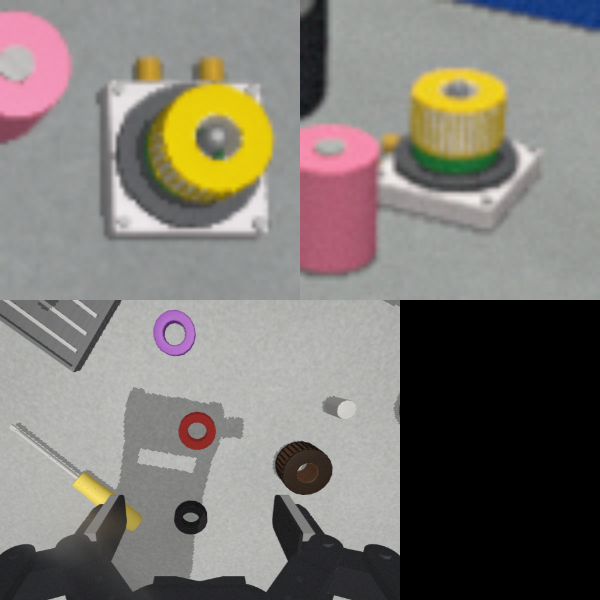

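The element lies flat with the stud centred, and the red cap is below the gripper. Grasp it.

Emit:
carry_out --series '[[85,[1,-2,45],0],[85,[0,0,45],0],[80,[0,0,40],0],[75,[0,0,28],0],[70,[0,0,14],0],[40,[0,0,0],0],[40,[0,0,0],0],[40,[0,0,0],0],[40,[0,0,0],0],[40,[0,0,0],0]]'

```text
time_s: 18.1
ee_pos: [0.4479, 0.142, 0.002]
ee_rot: [3.141, -0.001, 0.401]
ft_force: [-0.2, -0.8, -1.3]
grip_width: 0.521
finger_force: 40.8
```

Emit:
carry_out --series '[[40,[0,0,0],0],[40,[0,0,-20],0],[40,[0,0,-40],0],[40,[0,0,-45],0],[40,[0,0,-45],0],[40,[0,0,-25],0],[40,[0,0,0],0]]'

```text
time_s: 18.8
ee_pos: [0.4489, 0.1422, 0.18]
ee_rot: [3.14, -0.006, 0.401]
ft_force: [-1.0, -0.8, -1.1]
grip_width: 0.523
finger_force: 41.2
```

Emit:
carry_out --series '[[40,[-8.5,38,0],0],[40,[-8.5,38,0],0],[40,[-8.5,38,0],0],[40,[-8.5,38,0],0],[40,[-8.5,38,0],0],[40,[-8.5,38,0],0],[40,[-8.5,38,0],0],[40,[-8.5,38,0],0],[40,[-8.5,38,0],0],[40,[-8.5,38,0],0]]'

```text
time_s: 19.8
ee_pos: [0.5173, -0.2426, 0.1752]
ee_rot: [-3.14, 0.001, 0.401]
ft_force: [-0.5, 0.9, -0.8]
grip_width: 0.524
finger_force: 41.2
```

Emit:
carry_out --series '[[40,[-8.5,38,0],0],[40,[-8,40,0],0],[40,[0,0,0],0],[40,[0,0,0],0],[40,[0,0,0],0]]'

```text
time_s: 20.3
ee_pos: [0.5327, -0.3185, 0.1757]
ee_rot: [-3.14, 0.001, 0.401]
ft_force: [-0.5, 1.4, -1.2]
grip_width: 0.524
finger_force: 41.3
```

```bash
python3 - <<'E'
from bench import robot
from h import *
s=robot.state();print(s["time_s"],s["ee_pos"],s["ee_rot"])
c=robot.get_calibration("wrist");im=robot.read_camera("wrist");cv2.imwrite("pics/w7.png",im[...,::-1])
m=mask(im,(320,330),(174,6),60,40,110);o=cen(hullpts(m))
q=least_squares(lambda p:cen(proj(cyl(p[0],p[1],p[2],.023,.016),c))-o,np.r_[s["ee_pos"]]);print("cap rel TCP tool",rel(q.x,s))
print(rel([.5333,-.3198,.16],s))
E
```

```text
20.3 [ 0.53265748 -0.318483    0.17565142] [-3.14043959e+00  5.97814098e-04  4.01406755e-01]
cap rel TCP tool [-1.2  0.1  5.4]
[ 0.1  1.5 15.6]
```

View pics/w7.png

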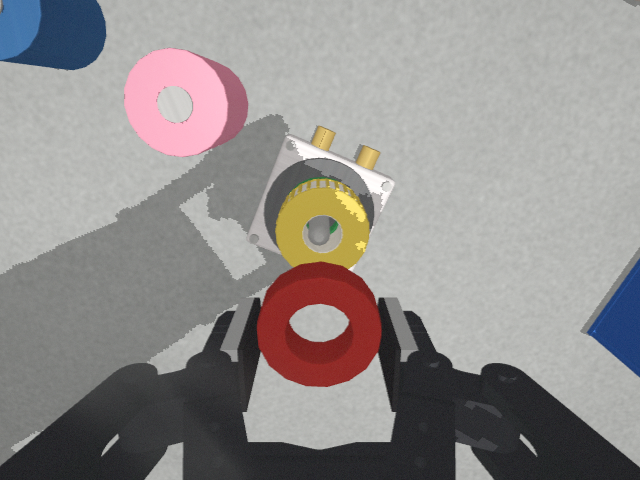

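The cap is held level and the element below shows the stud inside its hole. Lower the cap.

Emit:
carry_out --series '[[40,[1,1.5,0],0],[40,[0,0,40],0],[40,[0,0,25],0],[40,[0,0,15],0],[40,[0,0,10],0],[40,[0,0,7],0],[40,[0,0,2],0],[40,[0,0,0],0],[40,[0,0,0],0],[40,[0,0,0],0]]'

```text
time_s: 21.35
ee_pos: [0.5346, -0.3206, 0.0781]
ee_rot: [3.141, -0.001, 0.401]
ft_force: [0.5, -0.3, 0.2]
grip_width: 0.519
finger_force: 41.3
```

Emit:
carry_out --series '[[40,[0,0,1],0],[40,[0,0,0],0],[40,[0,0,0],0]]'

```text
time_s: 21.65
ee_pos: [0.5344, -0.3204, 0.0764]
ee_rot: [3.142, 0.0, 0.401]
ft_force: [-0.8, -0.2, -0.7]
grip_width: 0.522
finger_force: 41.3
```

Emit:
carry_out --series '[[40,[0,0,1.5],0],[40,[0,0,0],0],[40,[0,0,0.8],0],[40,[0,0,0],0],[40,[0,0,0],0]]'

```text
time_s: 22.15
ee_pos: [0.5344, -0.3204, 0.0741]
ee_rot: [-3.142, 0.0, 0.401]
ft_force: [-0.5, -0.7, -0.4]
grip_width: 0.523
finger_force: 41.3
```

Emit:
carry_out --series '[[40,[0,0,0.7],0],[40,[0,0,0],0],[40,[0,0,0],0]]'

```text
time_s: 22.45
ee_pos: [0.5344, -0.3204, 0.0734]
ee_rot: [-3.142, 0.0, 0.401]
ft_force: [0.0, -0.6, -0.9]
grip_width: 0.519
finger_force: 41.3
```

Emit:
carry_out --series '[[40,[0,0,0.7],0],[40,[0,0,0],0],[40,[0,0,0.5],0],[40,[0,0,0],0],[40,[0,0,0],0]]'

```text
time_s: 22.95
ee_pos: [0.5345, -0.3205, 0.073]
ee_rot: [3.141, -0.0, 0.401]
ft_force: [-3.7, 1.9, 9.5]
grip_width: 0.521
finger_force: 42.1
```

Emit:
carry_out --series '[[60,[0,0,0],0],[70,[0,0,0],0],[75,[0,0,0],0],[80,[0,0,-20],0],[85,[0,0,-40],0],[85,[0,0,-47],0],[85,[26,-36,0],0],[85,[26,-36,0],0],[85,[26,-36,0],0],[85,[26,-36,0],0]]'

```text
time_s: 23.95
ee_pos: [0.574, -0.1456, 0.1792]
ee_rot: [3.142, -0.0, 0.401]
ft_force: [1.8, -0.7, 0.6]
grip_width: 0.992
finger_force: 0.0
```

Emit:
carry_out --series '[[85,[26,-36,0],0],[85,[0,0,0],0],[85,[0,0,0],0],[85,[0,0,0],0]]'

```text
time_s: 24.35
ee_pos: [0.5837, -0.1048, 0.1791]
ee_rot: [3.142, 0.0, 0.4]
ft_force: [-0.3, -0.2, -0.1]
grip_width: 0.997
finger_force: 0.0
```

```bash
python3 - <<'E'
from bench import robot
from h import *
s=robot.state();print(s["time_s"],s["ee_pos"],s["ee_rot"])
r=wlook(robot,np.array([.584,-.104,.036]),(100,120),.03,.072,0,name="pics/w8.png",win=110);print(r)
print(rel([*r[0],.03],s),rel([.5842,-.1039,.03],s))
t=robot.read_camera("top")[215:290,400:475];sd=robot.read_camera("side")[165:240,335:410]
w=cv2.resize(cv2.imread("pics/w8.png")[...,::-1],(400,300))
cv2.imwrite("pics/c8.png",np.vstack([np.hstack([cv2.resize(t,(300,300)),cv2.resize(sd,(300,300))]),np.hstack([w,np.zeros((300,200,3),np.uint8)])])[...,::-1])
E
```

```text
24.35 [ 0.58366065 -0.10484028  0.17906263] [3.14153555e+00 2.28811513e-04 4.00029185e-01]
(array([ 0.58462652, -0.10225755]), array([317.85668954, 217.65751207]), array([315.76236127, 222.20276806,  87.85783972]), array([315.7623612 , 222.20276836,  88.45134763]))
[  1.9  -2.  149.1] [  0.9  -0.7 149.1]
```

View pics/c8.png

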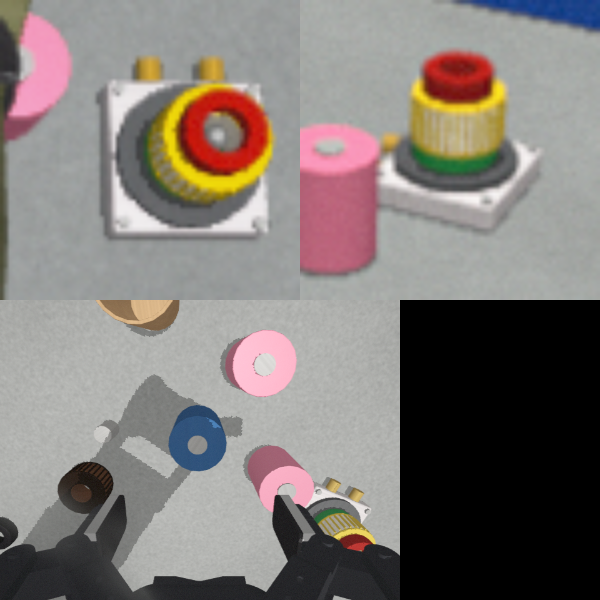

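All three parts are stacked flat on the stud. The bowl is under the gripper and the fingers are clear of the pink ones, so I'll grasp it.

Emit:
carry_out --series '[[82,[1.5,-1.5,40],0],[80,[0,0,40],0],[80,[0,0,35],0],[78,[0,0,25],0],[76,[0,0,9],0],[50,[0,0,0],0],[50,[0,0,0],0],[50,[0,0,0],0],[50,[0,0,0],0],[50,[0,0,0],0]]' --force 60

```text
time_s: 25.5
ee_pos: [0.5849, -0.102, 0.0308]
ee_rot: [3.141, -0.001, 0.401]
ft_force: [0.4, -0.2, -0.9]
grip_width: 0.702
finger_force: 64.7
```

Emit:
carry_out --series '[[50,[0,0,0],0],[50,[0,0,-20],0],[50,[0,0,-40],0],[50,[0,0,-45],0],[50,[0,0,-45],0],[50,[0,0,-20],0],[50,[0,0,0],0]]'

```text
time_s: 26.2
ee_pos: [0.5856, -0.1022, 0.2036]
ee_rot: [3.138, -0.005, 0.401]
ft_force: [0.6, 0.9, -2.2]
grip_width: 0.694
finger_force: 65.4
```

Emit:
carry_out --series '[[50,[1,-39,0],0],[50,[1,-39,0],0],[50,[1,-39,0],0],[50,[1,-39,0],0],[50,[1,-39,0],0],[50,[1,-39,0],0],[50,[1,-39,0],0],[50,[1,-39,0],0],[50,[1,-39,0],0],[50,[1,-39,0],0]]'

```text
time_s: 27.2
ee_pos: [0.4403, 0.2621, 0.1985]
ee_rot: [3.141, 0.002, 0.401]
ft_force: [0.0, 0.4, -1.9]
grip_width: 0.695
finger_force: 65.4
```

Emit:
carry_out --series '[[50,[4,-40,0],0],[50,[0,0,0],0],[50,[0,0,0],0],[50,[0,0,0],0]]'

```text
time_s: 27.6
ee_pos: [0.4298, 0.2986, 0.1992]
ee_rot: [3.141, 0.001, 0.4]
ft_force: [-0.2, -0.3, -1.7]
grip_width: 0.698
finger_force: 65.6
```

```bash
python3 - <<'E'
from bench import robot
from h import *
s=robot.state();print(s["time_s"],s["ee_pos"],s["ee_rot"])
c=robot.get_calibration("wrist");im=robot.read_camera("wrist");np.savez("v1.npz",im=im,T=c["camera_from_world"])
for p in ([.5127,.3307,.1064,.2225],[.515,.337,.105,.0]):
    h=cv2.convexHull(np.float32(proj(peg(p),c)));cv2.polylines(im,[np.int32(h)],True,(0,255,0))
cv2.imwrite("pics/w9.png",im[...,::-1])
E
```

```text
27.6 [0.42975493 0.29859409 0.19924069] [3.14121617e+00 1.46487272e-03 4.00224083e-01]
```

View pics/w9.png

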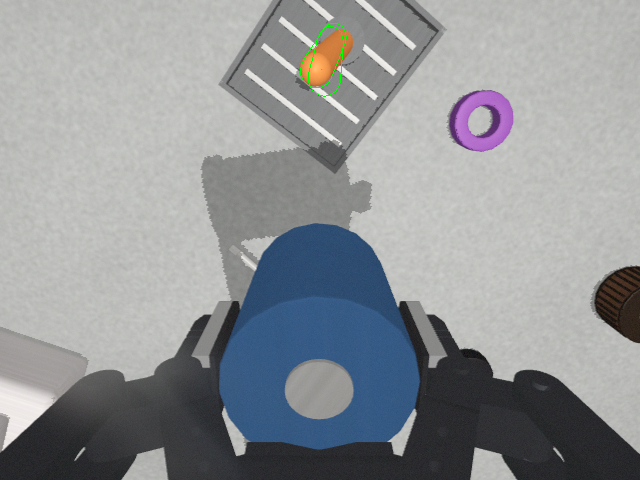

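The peg shows at (315,69) for the tip and (342,43) for the foot, and my earlier yaw was wrong. I'll refit it by silhouette overlap in all three views.

```bash
cat > pegfit.py <<'E'
from bench import robot
from h import *
from scipy.optimize import minimize
def crop(im,pt,w): 
    m=mask(im,pt,(1,20),100,40,w);m=cv2.morphologyEx(m.astype(np.uint8),cv2.MORPH_CLOSE,np.ones((3,3),np.uint8));return m
def fit(views,x0,zfix=None):
    V=[]
    for im,c,pt,w in views:
        m=crop(im,pt,w);u,v=int(pt[0])-w,int(pt[1])-w;u,v=max(u,0),max(v,0)
        V.append((cv2.resize(m[v:v+2*w,u:u+2*w],None,fx=6,fy=6,interpolation=0),c,u,v))
    def iou(p):
        r=[]
        for M,c,u,v in V:
            h=cv2.convexHull(np.float32((proj(peg(p),c)-[u,v]+.5)*6));q=np.zeros_like(M);cv2.fillConvexPoly(q,np.int32(np.round(h)),1)
            r.append((M&q).sum()/(M|q).sum())
        return np.array(r)
    best=None
    for yaw in (-.5,-.25,0,.25,.5):
        s=minimize(lambda p:-iou(p).sum(),[*x0[:3],yaw],method="Nelder-Mead",options=dict(initial_simplex=np.array([[*x0[:3],yaw]]+[[x0[0]+a,x0[1]+b,x0[2]+d,yaw+e] for a,b,d,e in((.008,0,0,0),(0,.008,0,0),(0,0,.008,0),(0,0,0,.2))]),xatol=1e-5,fatol=1e-4,maxiter=600))
        if best is None or s.fun<best.fun: best=s
    return best.x,iou(best.x)
E
python3 - <<'E'
from pegfit import *
C={n:robot.get_calibration(n) for n in("side","top","wrist")}
I={n:cv2.imread(f"pics/{n}0.png")[...,::-1].copy() for n in("side","top")}
w=np.load("v1.npz");C["wrist"]["camera_from_world"]=w["T"];I["wrist"]=w["im"]
P={"top":(152,248),"side":(228,348),"wrist":(327,56)};W={"top":30,"side":32,"wrist":50}
V={n:(I[n],C[n],P[n],W[n]) for n in P}
for k in (("top","side"),("top","side","wrist"),("wrist",)): print(k,*fit([V[n] for n in k],[.515,.336,.105]))
# tray corners (rim top z=.018) from the top picture crop: direction of edges
E
```

```text
('top', 'side') [ 0.51534487  0.33823515  0.10448125 -0.26438506] [0.87706796 0.88370779]
('top', 'side', 'wrist') [ 0.51512517  0.33912427  0.10422616 -0.24310065] [0.89494871 0.85478502 0.9565913 ]
('wrist',) [ 0.51579065  0.33935052  0.09876844 -0.24528746] [0.97367411]
```

Emit:
carry_out --series '[[50,[26,1,0],0],[50,[26,1,0],0],[50,[26,1,0],0],[50,[25,0,0],0],[50,[0,0,20],0],[50,[0,0,0],0],[50,[0,0,0],0],[50,[0,0,0],0]]'

```text
time_s: 28.45
ee_pos: [0.5259, 0.3365, 0.1812]
ee_rot: [-3.142, -0.001, 0.4]
ft_force: [-0.7, 0.5, -1.5]
grip_width: 0.694
finger_force: 65.6
```

```bash
python3 - <<'E'
from pegfit import *
s=robot.state();print(s["time_s"],s["ee_pos"],s["ee_rot"],rel([.5259,.3363,.0703],s))
c=robot.get_calibration("side");im=robot.read_camera("side")
o=cen(hullpts(mask(im,proj(s["ee_pos"]+[0,0,.005],c)[0],(100,120),60,40,45)))
z=s["ee_pos"][2]-.0308-.002
q=least_squares(lambda p:(cen(proj(cyl(p[0],p[1],z,.03,.072),c))-o)[:2],s["ee_pos"][:2]);print("bowl xy from side",q.x)
w=robot.read_camera("wrist")
cv2.imwrite("pics/c10.png",np.hstack([cv2.resize(im[240:420,140:340],(400,360)),cv2.resize(w,(400,360))])[...,::-1])
E
```

```text
28.45 [0.52590857 0.33648846 0.18120467] [-3.14151569e+00 -1.02615473e-03  4.00363006e-01] [ -0.2   0.2 110.9]
bowl xy from side [0.51734139 0.34030147]
```

View pics/c10.png

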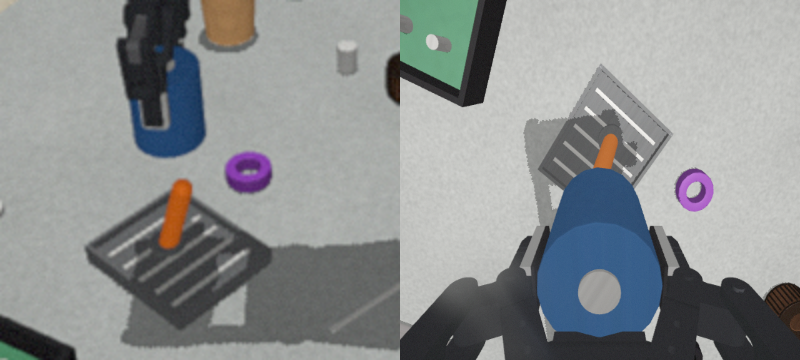

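The bowl hangs level above the peg (the side view's finger hides part of it). Lower it in stages, watching the force.

Emit:
carry_out --series '[[50,[0,0,25],0],[50,[0,0,15],0],[50,[0,0,10],0],[50,[0,0,10],0],[50,[0,0,10],0],[50,[0,0,0],0],[50,[0,0,0],0]]'

```text
time_s: 29.25
ee_pos: [0.5259, 0.3369, 0.1104]
ee_rot: [3.142, -0.0, 0.401]
ft_force: [0.3, -0.1, -1.6]
grip_width: 0.692
finger_force: 65.6
```

Emit:
carry_out --series '[[50,[0,0,8],0],[50,[0,0,8],0],[50,[0,0,8],0],[50,[0,0,5],0],[50,[0,0,0],0],[50,[0,0,0],0]]'

```text
time_s: 29.85
ee_pos: [0.5258, 0.3369, 0.0812]
ee_rot: [-3.142, 0.0, 0.401]
ft_force: [-0.3, -0.4, -1.5]
grip_width: 0.695
finger_force: 65.6
```

```bash
python3 - <<'E'
from bench import robot
import cv2,numpy as np
im=robot.read_camera("side");t=robot.read_camera("top")
cv2.imwrite("pics/c11.png",np.hstack([cv2.resize(im[260:400,160:300],(400,400)),cv2.resize(t[190:310,90:210],(400,400))])[...,::-1])
E
```

```text
(no output)
```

View pics/c11.png

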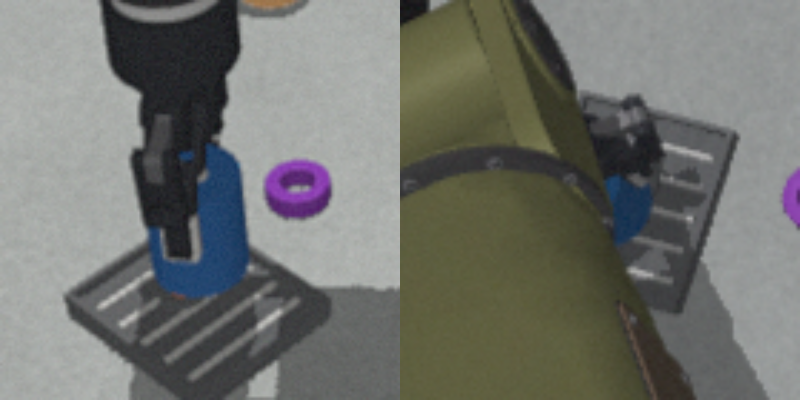

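The bowl is over the peg with no side force. Lower the last centimetre.

Emit:
carry_out --series '[[50,[0,0,4],0],[50,[0,0,2],0],[50,[0,0,2],0],[50,[0,0,0],0],[50,[0,0,0],0]]'

```text
time_s: 30.45
ee_pos: [0.5258, 0.3368, 0.0732]
ee_rot: [-3.142, 0.0, 0.401]
ft_force: [-0.1, -0.5, -1.9]
grip_width: 0.695
finger_force: 65.6
```

Emit:
carry_out --series '[[50,[0,0,1],0],[50,[0,0,0],0],[50,[0,0,1],0],[50,[0,0,0],0],[50,[0,0,0],0]]'

```text
time_s: 30.95
ee_pos: [0.5258, 0.3368, 0.0712]
ee_rot: [3.142, -0.0, 0.401]
ft_force: [0.3, 0.1, -1.3]
grip_width: 0.694
finger_force: 65.6
```

Emit:
carry_out --series '[[50,[-0.8,-0.6,0],0],[50,[0,0,0],0],[50,[-0.8,-0.6,0],0],[50,[0,0,0],0],[50,[0,0,0],0]]'

```text
time_s: 31.45
ee_pos: [0.5238, 0.3373, 0.0712]
ee_rot: [-3.142, -0.0, 0.401]
ft_force: [-1.4, 0.2, -2.0]
grip_width: 0.694
finger_force: 65.6
```

Emit:
carry_out --series '[[50,[0,0,0.7],0],[50,[0,0,0],0],[50,[0,0,0],0]]'

```text
time_s: 31.75
ee_pos: [0.5238, 0.3373, 0.0704]
ee_rot: [-3.142, 0.0, 0.401]
ft_force: [-0.8, -0.7, -1.9]
grip_width: 0.697
finger_force: 65.6
```

Emit:
carry_out --series '[[50,[0,0,0.7],0],[50,[0,0,0],0],[50,[0,0,0.5],0],[50,[0,0,0],0],[50,[0,0,0],0]]'

```text
time_s: 32.25
ee_pos: [0.5239, 0.3374, 0.0697]
ee_rot: [-3.142, -0.001, 0.401]
ft_force: [-1.8, -1.4, 4.3]
grip_width: 0.694
finger_force: 66.1
```

Contact came at the predicted height, so the floor is on the tip. I'll release, retreat and check.

Emit:
carry_out --series '[[62,[0,0,0],0],[64,[0,0,0],0],[68,[0,0,0],0],[75,[0,0,0],0],[85,[0,0,0],0],[85,[0,0,0],0],[85,[0,0,-10],0],[85,[0,0,-20],0],[85,[0,0,-35],0],[85,[0,0,-40],0]]'

```text
time_s: 33.25
ee_pos: [0.5234, 0.3371, 0.1754]
ee_rot: [3.141, 0.001, 0.401]
ft_force: [0.7, 0.3, -0.6]
grip_width: 0.998
finger_force: 0.0
```

Emit:
carry_out --series '[[85,[0,0,-30],0],[85,[-30,20,0],0],[85,[-30,35,0],0],[85,[-30,35,0],0],[85,[-20,35,0],0],[85,[0,0,0],0],[85,[0,0,0],0]]'

```text
time_s: 33.95
ee_pos: [0.4716, 0.179, 0.2053]
ee_rot: [3.142, -0.002, 0.399]
ft_force: [-0.0, -0.7, 0.0]
grip_width: 0.996
finger_force: 0.0
```

```bash
python3 - <<'E'
from bench import robot
import cv2,numpy as np
s=robot.state();print(s["time_s"],s["ee_pos"],s["ft_force"])
im=robot.read_camera("side");t=robot.read_camera("top")
cv2.imwrite("pics/c12.png",np.vstack([np.hstack([cv2.resize(im[260:400,160:300],(400,400)),cv2.resize(t[190:310,90:210],(400,400))]),np.hstack([cv2.resize(im[160:340,220:420],(222,200)),cv2.resize(t[140:320,230:500],(300,200)),np.zeros((200,278,3),np.uint8)])])[...,::-1])
E
```

```text
33.95 [0.47158362 0.17900134 0.20530987] [-0.03800693 -0.7492446   0.01193282]
```

View pics/c12.png

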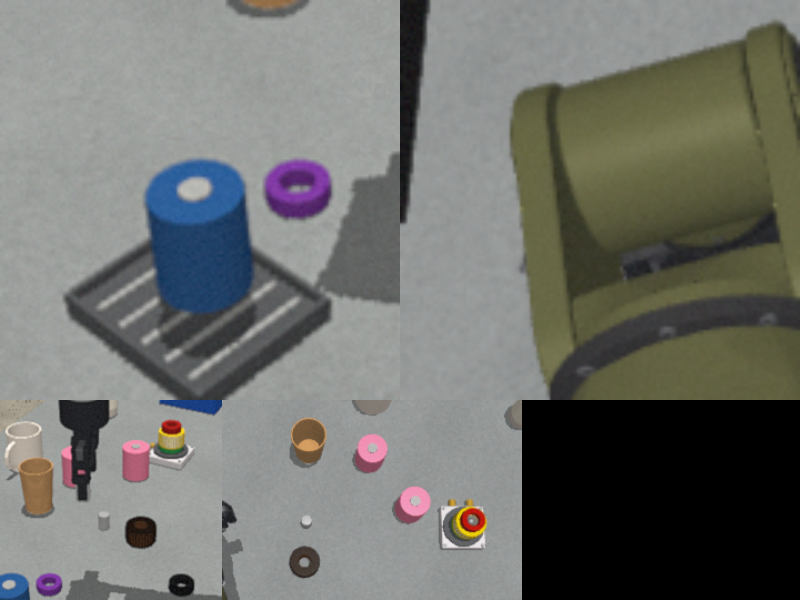

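The bowl hangs on the peg above the tray, the stack is intact, and the old element and paper cup haven't moved. Handing in.

```bash
python3 -c "
from bench import robot
print(robot.hand_in())"
```

```text
the job is handed in; nothing more can be done
None
```

The job is handed in, with no verdict returned: the seat, element and red cap are stacked flat on the stud and the blue bowl hangs on the peg with its floor on the tip. The old element and paper cup were left alone, and the gripper is open and clear of everything at about 34 s of the 112 s allowed.

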